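Screw down the cap of a sample grinding jar

ROBOT

A 7-joint arm with a two-finger parallel gripper is mounted at the origin on the work surface. World frame = base frame: x ahead of the robot, y to its left, z up, the work surface at z = 0. Lengths are in m, angles in degrees, forces in N, time in s.
With the tool pointing down it reaches from about 0.4 to 0.875 m from the base axis. Payload 6.5 kg.
Tool frame: the origin (TCP) lies midway between the tips of the shut fingers; the grasp point (between the pads) lies 19 mm behind it (robot.hold_point_z is the distance from the TCP to the grasp point, in m); z points along the fingers, y is the line along which they close (so a half turn about z gives the same grasp; the last joint's range is limited). The gripper opens to 85 mm and grips with 20 to 120 N. Pads are 22 mm wide; open, the fingers measure 114 mm over their backs; the gripper's body (76 mm by 85 mm) begins 54 mm behind the grasp point. The pads swing forward as they close: fully open they stand 13 mm farther back than shut.
Start: joints at [69.316, 30.733, -0.252, 88.115, 0.149, 61.152, -4.079], TCP at [0.189, -0.622, 0.231] pointing down, gripper open.
Joint ranges: [-154.64, 154.64], [-21.42, 123.67], [-72.66, 72.17], [13.99, 137.28], [-74.86, 254.86], [10.95, 109.41], [-158.01, 158.01]. Speed limits (degrees/s): [136.94, 136.94, 180, 180, 180, 180, 180].

INTERFACE

Orientations are given as [roll, pitch, yaw] about the fixed x, y, z axes, in that order (R = Rz(yaw) Ry(pitch) Rx(roll)).
In Python, from plant import monitor, eyes, robot, finder gives the robot as it stands.
- The arm moves only by the shell command python3 -m inch 'ROWS' [FORCE]. ROWS is JSON, a list of rows, each a list of 5 numbers: the shift along the tool's x, y, z in m, then the turn about the tool's z in rad, then the closure in counts, from 0 (fully open) to 255 (shut). A call has 1 to 8 rows; each row shifts and turns the commanded pose from where the row before left it, along the tool's axes as they then stand; what a row does not reach is not made up. A row lasts 1/12 s, in which the tool goes at most 41.7 mm and 7.16 degrees, less where a joint would pass 70% of its speed; a pose out of reach is approached as far as the arm can. A call with a gripper value outside its range is refused whole. The fingers move at their own pace and stop on an object; FORCE is the grip in N (left out, the last holds). Time passes only in rows, so rows that do not move let the fingers close. It gives the time, the measured TCP pose, the force, the opening and the grip force at its end, in the units of the state.
- monitor.get_obs(): the state, without advancing time (a new reading comes with each control period).
- eyes.camera(name): name is "scene" or "side" or "wrist"; returns (picture, depth): 384x512x3 uint8, red, green, blue; 384x512 float32, m along the optical axis (not along the pixel's ray), 0 where there is no reading.
- eyes.camera_model(name): a dict with "fx", "fy", "cx", "cy" (pixels), "k1" (the pictures are not rectified: a ray, as slopes to the right and down, at radius r is drawn at 1 + k1 r^2 times it, then the intrinsics apply), "xyz" and "attitude" of the camera in the world; the wrist camera has in their place "T_tool_cam" (4x4, takes a point from camera to tool coordinates, whose origin is the TCP and whose axes are the flange's). Camera axes: x right, y up, looking along -z (the intrinsics and any distortion apply to the point x, -y, -z); pixel columns grow to the right and rows downward; lengths in m; the calibration is good to about 2 mm. A picture is of the moment at which its call begins: read the wrist's pose just before it. camera_model takes no time and is no camera call.
- robot.sign_off(): hands the job in; it is judged then, once.
Trained networks look in the newest picture that a camera, given by its name, has taken for a name from the list of things; names that differ only in an ending like _2 or _b are one class to them, and where a whole thing is asked for, a point or a joint stands for the part that bears it (a point fixed in the world has none). Each returns a list of dicts, best first, with "score" (0 to 1); they miss things now and then, are a little off and sometimes report something else, mostly with a low value. They report only what shows in the picture. A call takes as long as a camera call. They do not tell look-alikes from the thing itself.
- finder.find_in(camera, thing): "point" ([column, row] in pixels, amid what is visible of it).
- finder.regions_of(camera, thing): "region" (384x512 bool, what is visible of it) and "point" ([column, row] in pixels, amid what is visible of it).
The state is a dict: "t": time; "joint_positions": joint angles; "qd": joint speeds; "joint_efforts": joint torques, N m; "ee_pos": TCP position; "eef_rot": TCP orientation; "ft_force": force on the tool from outside, world axes, zero at the start; "moment": the same for the moment, N m; "width": finger opening in m; "grasp_force": force on a finger pad.
Only numpy, scipy, OpenCV 4.12 (cv2) and the standard library are available. Lean on these libraries where they do the work, as an engineer would, in place of code of your own. Each camera call takes 0.05 s, during which the arm holds its last target. There are 200 camera calls.

TASK

Close the steel grinding jar for the next run: screw its black ribbed cap clockwise all the way down, then nip it up firmly so that the brass clamp ring is carried round a little with it and stays there, but do not force it, or the seal below the ring is crushed. Let go of the cap, and leave the dish, the tip rack and the bottle where they are.

Things in the scene. Friction and masses are not known exactly. Their poses are not given: they have to be found in the camera images.
- unit: White foot of the bench grinder, 180 x 150 x 45 mm, fixed to the table; in its middle stands a steel jar, 96 mm diameter, up to 110 mm high. Origin: centre of the underside, on the common upright axis of jar, ring and cap. A thin upright black line on the jar wall at the unit's +x side shows where the ring's white mark stands before tightening.
- cap: Black ribbed cap, a plain cylinder 60 mm in diameter and 50 mm high; origin at the centre of its underside. Grip its round side at any yaw, with some 25 N. Clockwise from above screws it down, 2 mm per rad (12.6 mm per turn). At the start 2.4 to 4.8 rad remain, the amount is not known. It cannot be unscrewed completely. While it runs down it resists with only about 0.05 N m.
- cap_top (a point): Centre of the cap's top face (blue disc with a white radial bar). It is 171 mm above the table when the cap has just come down on the ring, and 5 to 10 mm higher at the start.
- clamp_ring: Brass ring under the cap, 92 mm diameter, top 120 mm above the table; origin on the axis, at its underside. Once down, the cap carries it round: that takes 0.25 N m at once, plus 1.5 N m per rad; at rest friction can make the felt torque up to 0.5 N m less. Good is 0.2 to 0.4 rad; above 0.5 rad the seal is crushed. Let go, it springs back to 0.17 rad and stays (or stays where it is if turned less).
- ring_mark (a point): White radial mark on top of the brass ring, 42 mm from the axis. Before tightening it lies at the unit's +x side (unit frame x 42 mm, y 0); tightening carries it clockwise, towards the unit's -y: at least 4.2 mm, well tight at 8 to 16 mm, crushed beyond 20 mm.
- dish: Clear open dish with green slices, 90 mm diameter, 16 mm high, loose; origin at the centre of its underside. Leave alone.
- tip_rack: Pink and white rack of yellow pipette tips, 120 x 85 x 52 mm, loose; origin at the centre of its underside. Leave alone.
- reagent: Amber bottle with blue cap, 52 mm diameter, 110 mm high, loose; origin at the centre of its underside. Leave alone.
Not all that is in view belongs to the job. Of the things that look like the unit, the largest one is meant.

How it is judged (in metres and radians):
At the end, for the whole second after the job is handed in: The cap is fully down (its top less than 172.5 mm above the unit's underside) and tight: the ring's white mark stands at least 4.2 mm (0.1 rad) clockwise of its start, measured along the unit's -y (z of cap_top in the frame of unit below 0.1725 m and y of ring_mark in the frame of unit below -0.0042 m); the robot touches nothing.
It fails at once if the ring is carried round too far (mark more than 20.1 mm along the unit's -y, 0.5 rad): the seal is crushed (y of ring_mark in the frame of unit below -0.0201 m).
It fails at once if the dish is pushed away by more than 15 mm (distance of dish from where it was at the start of the episode above 0.015 m).
It fails at once if the tip rack is pushed away by more than 15 mm (distance of tip_rack from where it was at the start of the episode above 0.015 m).
It fails at once if the bottle is pushed away by more than 15 mm or tipped over (distance of reagent from where it was at the start of the episode above 0.015 m or angle between reagent's own z axis and vertical above 0.4 rad).
It also fails if it takes over 72 s, if anything falls off the work surface, if the arm or the gripper's body presses on something with over 40 N, if the wrist force passes 120 N, or if a joint passes its speed limit or range.

## Working session

There is one attempt and no reset: what is moved stays moved. The work goes in short steps, Python scripts to look and compute and a shell command to move; the robot and the scene stay as the last step left them, time stands still between calls to the robot, and variables do not carry over. Pictures are saved under pics/ and viewed, at most 10 in all, crops included, and the job is handed in when it is done.

```bash
ls; mkdir -p pics; cat > h.py <<'E'
import numpy as np, cv2
from scipy.spatial.transform import Rotation as R
from plant import monitor, eyes, robot, finder
def pose(m):
    return R.from_euler('xyz',m['attitude'],degrees=True).as_matrix(), np.array(m['xyz'])
def camT(name):
    m=eyes.camera_model(name)
    if 'T_tool_cam' in m:
        o=monitor.get_obs(); T=np.array(m['T_tool_cam']); Rt=R.from_euler('xyz',o['eef_rot'],degrees=True).as_matrix()
        return m,Rt@T[:3,:3],Rt@T[:3,3]+np.array(o['ee_pos'])
    return (m,)+pose(m)
def rays(m,Rc,uv):
    K=np.array([[m['fx'],0,m['cx']],[0,m['fy'],m['cy']],[0,0,1]])
    p=cv2.undistortPoints(np.array(uv,float).reshape(-1,1,2),K,np.array([m['k1'],0,0,0.]))[:,0]
    return np.c_[p[:,0],-p[:,1],-np.ones(len(p))]@Rc.T
def at_z(C,uv,z):
    m,Rc,t=C; d=rays(m,Rc,uv); return t+d*((z-t[2])/d[:,2])[:,None]
def cloud(C,depth,mask):
    m,Rc,t=C; v,u=np.nonzero(mask&(depth>0)); return t+rays(m,Rc,np.c_[u,v])*depth[v,u][:,None]
def save(n,im): cv2.imwrite('pics/'+n,im[...,::-1])
E
python3 - <<'E'
from h import *
o=monitor.get_obs();print(o); print(eyes.camera_model('scene'))
ims=[]
for c in ['scene','side']:
    C=camT(c);im,d=eyes.camera(c);ims.append(im)
    for th in ['unit','cap','cap_top','clamp_ring','ring_mark','dish','tip_rack','reagent']:
        for r in finder.regions_of(c,th)[:4]:
            P=cloud(C,d,r['region']); 
            if len(P): print(c,th,round(r['score'],2),np.round(r['point']),np.round(np.median(P,0),3),np.round(np.percentile(P,98,axis=0),3),np.round(np.percentile(P,2,axis=0),3))
save('a.png',cv2.resize(np.vstack(ims),(448*1,600*1)) if 0 else np.hstack([cv2.resize(i,(400,300)) for i in ims]))
save('scene.png',ims[0]);save('side.png',ims[1])
E
```

```text
pics
{'t': 0.0, 'joint_positions': array([69.31575526, 30.7780593 , -0.25400818, 88.1714155 ,  0.15026496,
       61.15245467, -4.07888351]), 'qd': array([-0.0300167 ,  0.01559655, -0.08480221,  0.01084229,  0.08976452,
       -0.02015932, -0.12583452]), 'joint_efforts': array([-6.08838145e-04, -5.83408535e+01,  1.04820784e+00, -2.59103251e+01,
        1.22911599e-02,  9.62740945e-03, -7.53257211e-06]), 'ee_pos': array([ 0.18864691, -0.621351  ,  0.23040192]), 'eef_rot': array([-1.79898764e+02,  8.73306222e-03,  1.68963340e+01]), 'ft_force': array([ 0.34930168,  0.30005246, -0.02132626]), 'moment': array([-0.04616822, -0.03054374,  0.02118063]), 'grasp_force': 0.0, 'width': 0.08552509658820136}
{'fx': 393.77298502338294, 'fy': 393.77298502338294, 'cx': 251.01759484670725, 'cy': 189.0171698083825, 'k1': -0.1243598425070789, 'xyz': array([0.93553397, 0.59986035, 1.08811141]), 'attitude': array([ 33.23040182,  -0.2293772 , 150.53708385])}
scene unit 0.74 [263. 172.] [ 0.553 -0.016  0.046] [0.633 0.056 0.178] [ 0.447 -0.127  0.004]
scene unit 0.67 [339. 212.] [0.407 0.216 0.033] [0.462 0
[... 2704 characters left out ...]
[ 0.81  -0.194  0.001]
side ring_mark 0.92 [296. 191.] [ 0.52  -0.027  0.145] [ 0.579 -0.001  0.179] [ 0.488 -0.114  0.085]
side ring_mark 0.8 [288. 274.] [0.38  0.215 0.101] [0.416 0.234 0.128] [0.358 0.178 0.077]
side ring_mark 0.55 [232. 161.] [ 0.829 -0.075  0.1  ] [ 0.859 -0.056  0.128] [ 0.81  -0.109  0.078]
side dish 0.67 [230. 231.] [0.65  0.117 0.009] [0.692 0.159 0.018] [0.606 0.073 0.003]
side tip_rack 0.8 [356. 203.] [ 0.429 -0.23   0.04 ] [ 0.501 -0.186  0.054] [ 0.376 -0.296  0.003]
side tip_rack 0.49 [276. 180.] [ 0.665 -0.119  0.07 ] [ 0.713 -0.108  0.113] [ 0.65  -0.236  0.002]
side reagent 0.63 [277. 184.] [ 0.666 -0.119  0.064] [ 0.761 -0.107  0.113] [ 0.65  -0.304 -0.   ]
```

View pics/a.png

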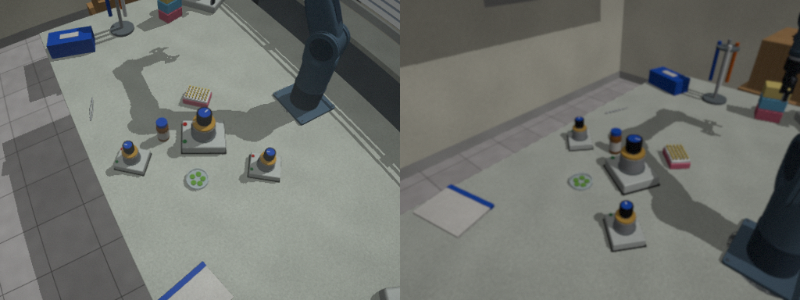

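```bash
python3 - <<'E'
from h import *
from scipy.optimize import least_squares
for c in ['scene','side']:
    C=camT(c);im,d=eyes.camera(c)
    P=cloud(C,d,np.ones(d.shape,bool))
    s=P[(abs(P[:,0]-.533)<.06)&(abs(P[:,1]+.043)<.06)]
    t=s[s[:,2]>.168]; print(c,len(t),t[:,2].mean(),np.median(t[t[:,2]>.174][:,2]),np.percentile(t,[1,99],axis=0))
    (x,y),r=cv2.minEnclosingCircle(t[t[:,2]>.172][:,:2].astype(np.float32)); print(x,y,r)
    b=P[(abs(P[:,0]-.533)<.14)&(abs(P[:,1]+.043)<.14)&(abs(P[:,2]-.045)<.004)]
    print(cv2.minAreaRect(b[:,:2].astype(np.float32)*1000))
D=np.array([.533,-.043])-monitor.get_obs()['ee_pos'][:2]
a=np.radians(16.9);print(D@[np.cos(a),np.sin(a)],D@[np.sin(a),-np.cos(a)], np.linalg.norm(D))
E
```

```text
scene 255 0.1757995636818309 0.17689735109698268 [[ 0.50725991 -0.06943795  0.16900321]
 [ 0.56078481 -0.01409542  0.18042139]]
0.5325067639350891 -0.042212311178445816 0.03088587336242199
((561.6895751953125, -57.33582305908203), (149.2591552734375, 238.20208740234375), 60.849185943603516)
side 246 0.17662290478648807 0.1778056596802579 [[ 0.5001471  -0.07219358  0.16887515]
 [ 0.55796493 -0.01387295  0.17986287]]
0.5308972001075745 -0.04406779631972313 0.032947421073913574
((559.3868408203125, -58.53416442871094), (150.3372802734375, 249.04190063476562), 61.99120330810547)
0.4975829739831639 -0.453892173522502 0.6735034678328768
```

```bash
python3 -m inch '[[0.0275,-0.025,-0.008,0,0],[0.0275,-0.025,-0.008,0,0],[0.0275,-0.025,-0.008,0,0],[0.0275,-0.025,-0.008,0,0],[0.0275,-0.025,-0.008,0,0],[0.0275,-0.025,0,0,0],[0.0275,-0.025,0,0,0],[0.0275,-0.025,0,0,0]]' 25
python3 -m inch '[[0.0275,-0.025,0,0,0],[0.0275,-0.025,0,0,0],[0.0275,-0.025,0,0,0],[0.0275,-0.025,0,0,0],[0.0275,-0.025,0,0,0],[0.0275,-0.025,0,0,0],[0.0275,-0.025,0,0,0],[0.0275,-0.025,0,0,0]]'
python3 -m inch '[[0.0275,-0.025,0,0,0],[0.0275,-0.025,0,0,0],[0,0,0,0.1,0],[0,0,0,0.1,0],[0,0,0,0,0],[0,0,0,0,0]]'
python3 - <<'E'
from h import *
o=monitor.get_obs();print(o['joint_positions'],o['ee_pos'],o['eef_rot'])
C=camT('wrist');im,d=eyes.camera('wrist');save('w1.png',im);np.savez('w1.npz',im=im,d=d,R=C[1],t=C[2])
for th in ['unit','cap','cap_top','clamp_ring','ring_mark']:
    for r in finder.regions_of('wrist',th)[:3]:
        P=cloud(C,d,r['region'])
        if len(P): print(th,round(r['score'],2),np.round(r['point']),r['region'].sum(),np.round(np.median(P,0),4),np.round(np.percentile(P,98,axis=0),3),np.round(np.percentile(P,2,axis=0),3))
E
```

```text
t: 1.67
ee_pos: [0.3419, -0.3652, 0.2717]
eef_rot: [179.9, -0.0, 16.9]
ft_force: [0.3, -0.3, 0.1]
width: 0.0858
grasp_force: 0.0
t: 2.33
ee_pos: [0.4943, -0.1098, 0.2716]
eef_rot: [180.0, -0.0, 16.9]
ft_force: [1.1, -0.2, 0.2]
width: 0.0852
grasp_force: 0.0
t: 2.83
ee_pos: [0.5317, -0.0477, 0.2713]
eef_rot: [180.0, 0.0, 5.6]
ft_force: [-0.8, -0.2, -0.3]
width: 0.0856
grasp_force: 0.0
[ 14.69989471  17.96318259 -17.76310209 102.48280894   6.22638272
  60.50900894 -89.73009242] [ 0.53167262 -0.04767586  0.27128215] [1.79982134e+02 5.60764709e-03 5.59279752e+00]
unit 0.76 [250. 150.] 19775 [ 0.5528 -0.045   0.0472] [0.628 0.041 0.179] [ 0.444 -0.135  0.008]
unit 0.59 [ 58. 244.] 8231 [0.4045 0.1843 0.034 ] [0.46  0.25  0.126] [0.325 0.131 0.005]
cap 0.81 [ 22. 274.] 1609 [0.3934 0.1931 0.1232] [0.407 0.216 0.127] [0.368 0.181 0.088]
cap 0.76 [250. 188.] 5109 [ 0.5347 -0.0467  0.1774] [ 0.559 -0.02   0.179] [ 0.504 -0.074  0.138]
cap_top 0.9 [ 22. 275.] 1573 [0.3935 0.193  0.1232] [0.407 0.215 0.127] [0.369 0.181 0.092]
cap_top 0.7 [245. 191.] 5054 [ 0.5349 -0.0464  0.1774] [ 0.559 -0.02   0.179] [ 0.504 -0.074  0.14 ]
clamp_ring 0.97 [ 32. 266.] 2604 [0.396  0.1911 0.1032] [0.415 0.225 0.127] [0.362 0.172 0.078]
clamp_ring 0.81 [249. 176.] 7862 [ 0.5409 -0.0458  0.1766] [ 0.572 -0.006  0.179] [ 0.504 -0.087  0.119]
clamp_ring 0.47 [250. 148.] 19839 [ 0.5527 -0.0449  0.0471] [0.629 0.041 0.179] [ 0.442 -0.135  0.008]
ring_mark 0.98 [250. 175.] 7798 [ 0.541  -0.046   0.1766] [ 0.572 -0.006  0.179] [ 0.505 -0.087  0.12 ]
ring_mark 0.74 [ 27. 266.] 2612 [0.3959 0.191  0.1038] [0.416 0.223 0.127] [0.362 0.172 0.078]
```

View pics/w1.png

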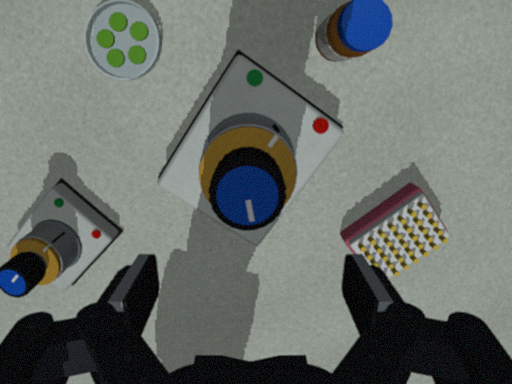

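```bash
for i in 1 2 3; do :; done
python3 -m inch '[[0,0,0,-0.124,0],[0,0,0,-0.124,0],[0,0,0,-0.124,0],[0,0,0,-0.124,0],[0,0,0,-0.124,0],[0,0,0,-0.124,0],[0,0,0,-0.124,0],[0,0,0,-0.124,0]]' >/dev/null
python3 -m inch '[[0,0,0,-0.124,0],[0,0,0,-0.124,0],[0,0,0,-0.124,0],[0,0,0,-0.124,0],[0,0,0,-0.124,0],[0,0,0,-0.124,0],[0,0,0,-0.124,0],[0,0,0,-0.124,0]]' >/dev/null
python3 -m inch '[[0,0,0,-0.124,0],[0,0,0,-0.124,0],[0,0,0,-0.124,0],[0,0,0,-0.124,0],[0,0,0,-0.124,0],[0,0,0,-0.124,0],[0,0,0,-0.124,0],[0,0,0,-0.124,0]]'>/dev/null
python3 -m inch '[[0,0,0,-0.124,0],[0,0,0,-0.124,0],[0,0,0,-0.124,0],[0,0,0,-0.124,0],[0,0,0,-0.124,0],[0,0,0,-0.124,0],[0,0,0,0,0],[0,0,0,0,0]]'
cat >> h.py <<'E'
def top(C,d):
    P=cloud(C,d,np.ones(d.shape,bool)); s=P[(np.hypot(P[:,0]-.533,P[:,1]+.045)<.045)&(P[:,2]>.163)&(P[:,2]<.19)]
    z=np.median(s[:,2]); s=s[abs(s[:,2]-z)<.005]; (x,y),r=cv2.minEnclosingCircle(s[:,:2].astype(np.float32))
    return np.round([x,y,r,z,*np.mean(s[:,:2],0)],4)
E
python3 - <<'E'
from h import *
w=np.load('w1.npz');C1=(eyes.camera_model('wrist'),w['R'],w['t']);print(top(C1,w['d']))
print('mark',at_z(C1,[[268,146],[273,141],[278,136]],.12))
o=monitor.get_obs();print(o['joint_positions'],o['ee_pos'],o['eef_rot'],o['t'],o['moment'])
C=camT('wrist');im,d=eyes.camera('wrist');print(top(C,d)); save('w2.png',im)
# cap-top outline by RGB edge: blue+black vs at z
a=np.radians(o['eef_rot'][2]);print(a,[np.cos(a),np.sin(a)],[np.sin(a),-np.cos(a)])
E
```

```text
t: 5.8
ee_pos: [0.5317, -0.0478, 0.2712]
eef_rot: [180.0, 0.0, -141.6]
ft_force: [0.4, 0.0, -0.1]
width: 0.0854
grasp_force: 0.0
[ 0.5296 -0.0469  0.0309  0.1775  0.5314 -0.0467]
mark [[ 0.55940537 -0.0625933   0.12      ]
 [ 0.56441668 -0.06659504  0.12      ]
 [ 0.56938998 -0.07056434  0.12      ]]
[ 45.31900816  28.21907483 -59.90197539 100.87269399  26.4687046
  66.4808493  105.76942435] [ 0.53167731 -0.04784074  0.27117424] [ 1.79974361e+02  6.04124124e-03 -1.41646688e+02] 5.8 [0.00141354 0.05957748 0.01708639]
[ 0.529  -0.0465  0.0308  0.1775  0.5276 -0.0476]
-2.472201080541592 [np.float64(-0.7841993453898782), np.float64(-0.6205089738997225)] [np.float64(-0.6205089738997225), np.float64(0.7841993453898782)]
```

View pics/w2.png

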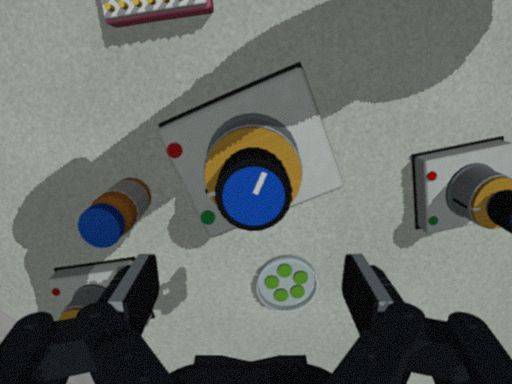

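```bash
python3 -m inch '[[0.001,0.002,0.01,0,0],[0,0,0.02,0,0],[0,0,0.02,0,0],[0,0,0.02,0,0],[0,0,0.02,0,0],[0,0,0.02,0,0],[0,0,0.02,0,0],[0,0,0.011,0,0]]' 25
python3 -m inch '[[0,0,0,0,0],[0,0,0,0,100],[0,0,0,0,255],[0,0,0,0,255],[0,0,0,0,255],[0,0,0,0,255],[0,0,0,0,255],[0,0,0,0,255]]' 25
python3 - <<'E'
from h import *
o=monitor.get_obs();print(o['joint_positions'],o['ee_pos'],o['ft_force'],o['moment'],o['width'],o['grasp_force'])
E
```

```text
t: 6.52
ee_pos: [0.5281, -0.0467, 0.1277]
eef_rot: [179.9, -0.1, -141.5]
ft_force: [-0.6, -1.2, 0.3]
width: 0.0855
grasp_force: 0.0
t: 7.18
ee_pos: [0.5303, -0.0461, 0.1315]
eef_rot: [-180.0, 0.1, -141.4]
ft_force: [-1.3, 1.8, 6.6]
width: 0.0601
grasp_force: 27.1
[ 38.81116503  37.65429322 -51.90591519 108.41638557  37.30698092
  52.49657953  97.26204546] [ 0.53027604 -0.04605862  0.13154672] [-1.30023628  1.81374437  6.55238038] [0.33611176 0.55894154 0.00968086] 0.06008509585917102 27.128750681877136
```

```bash
python3 -m inch '[[0,0,0.00024,0.12,255],[0,0,0.00024,0.12,255],[0,0,0.00024,0.12,255],[0,0,0.00024,0.12,255],[0,0,0.00024,0.12,255],[0,0,0.00024,0.12,255],[0,0,0.00024,0.12,255],[0,0,0.00024,0.12,255]]'
python3 -c "
from h import *
o=monitor.get_obs();print(o['joint_positions'],o['moment'])"
python3 -m inch '[[0,0,0.00024,0.12,255],[0,0,0.00024,0.12,255],[0,0,0.00024,0.12,255],[0,0,0.00024,0.12,255],[0,0,0.00024,0.12,255],[0,0,0.00024,0.12,255],[0,0,0.00024,0.12,255],[0,0,0.00024,0,255]]'
python3 -c "
from h import *
o=monitor.get_obs();print(o['joint_positions'],o['moment'])"
```

```text
t: 7.85
ee_pos: [0.5301, -0.0452, 0.1296]
eef_rot: [179.9, 0.1, 163.3]
ft_force: [-2.6, 3.6, 5.6]
width: 0.0591
grasp_force: 27.3
[ 30.1579935   33.00196425 -39.25414904 108.95223845  27.67859708
  47.74026829  49.62416372] [ 0.66912511  0.71915761 -0.00197831]
t: 8.52
ee_pos: [0.5306, -0.0446, 0.1279]
eef_rot: [179.8, -0.0, 115.2]
ft_force: [-3.8, 4.7, 10.2]
width: 0.0592
grasp_force: 27.4
[ 21.62131177  30.27707074 -27.76161176 109.46100638  19.37604214
  44.74994919   8.42199365] [ 0.94564741  0.81191247 -0.06858158]
```

```bash
m() { python3 -c "
from h import *
o=monitor.get_obs();print('q7 %.1f yaw %.1f Mz %.3f z %.4f F %s'%(o['joint_positions'][6],o['eef_rot'][2],o['moment'][2],o['ee_pos'][2],np.round(o['ft_force'],1)))"; }
python3 -m inch '[[0,0,0.00024,0.1,255],[0,0,0.00024,0.1,255],[0,0,0.00024,0.1,255],[0,0,0.0002,0.1,255]]'>/dev/null; m
python3 -m inch '[[0,0,0.0002,0.1,255],[0,0,0.0002,0.1,255]]'>/dev/null; m
python3 -m inch '[[0,0,0.0002,0.1,255]]'>/dev/null; m
python3 -m inch '[[0,0,0.0002,0.1,255]]'>/dev/null; m
python3 -m inch '[[0,0,0.0002,0.1,255]]'>/dev/null; m
python3 -m inch '[[0,0,0,0,255]]'>/dev/null; m
```

```text
q7 -11.1 yaw 92.4 Mz 0.029 z 0.1271 F [-1.2  5.6  8.3]
q7 -20.8 yaw 81.0 Mz 0.012 z 0.1267 F [-0.5  6.1  7.2]
q7 -25.7 yaw 75.3 Mz 0.030 z 0.1265 F [-0.5  6.4  7.2]
q7 -30.6 yaw 69.5 Mz 0.031 z 0.1263 F [0.3 5.2 7. ]
q7 -35.5 yaw 63.8 Mz 0.404 z 0.1262 F [-1.   5.2  9.7]
q7 -35.5 yaw 63.8 Mz -0.076 z 0.1262 F [-0.6  4.5  8.8]
```

```bash
m() { python3 -c "
from h import *
o=monitor.get_obs();print('q7 %.1f yaw %.1f Mz %.3f z %.4f F %s'%(o['joint_positions'][6],o['eef_rot'][2],o['moment'][2],o['ee_pos'][2],np.round(o['ft_force'],1)))"; }
python3 -m inch '[[0,0,0,0.06,255]]'>/dev/null; m
python3 -m inch '[[0,0,0,0.06,255]]'>/dev/null; m
python3 -m inch '[[0,0,0,0.06,255]]'>/dev/null; m
python3 - <<'E'
from h import *
o=monitor.get_obs();print(o['eef_rot'],o['moment'])
C=camT('wrist');im,d=eyes.camera('wrist');w=camT('scene');i2,d2=eyes.camera('scene');print(top(w,d2))
i3,d3=eyes.camera('side');print(top(camT('side'),d3))
save('w3.png',np.hstack([im[:,:],cv2.resize(i2[90:210,200:320],(280,384),interpolation=cv2.INTER_CUBIC)]))
E
```

```text
q7 -38.2 yaw 60.7 Mz 0.435 z 0.1262 F [-0.5  5.2  8. ]
q7 -41.2 yaw 57.1 Mz 0.533 z 0.1262 F [-0.   4.2  7.8]
q7 -44.1 yaw 53.7 Mz 0.630 z 0.1262 F [0.8 3.9 8. ]
[179.86981038  -0.21376892  53.68212702] [1.01519662 0.30356919 0.63029679]
[ 0.538  -0.039   0.0439  0.172   0.5392 -0.0368]
[ 0.5375 -0.0352  0.0383  0.1722  0.5407 -0.0344]
```

View pics/w3.png

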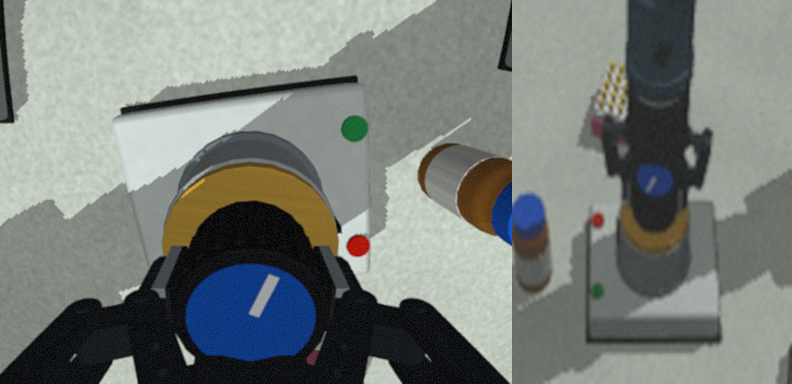

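```bash
m() { python3 -c "
from h import *
o=monitor.get_obs();print('q7 %.1f yaw %.1f Mz %.3f z %.4f F %s w %.3f'%(o['joint_positions'][6],o['eef_rot'][2],o['moment'][2],o['ee_pos'][2],np.round(o['ft_force'],1),o['width']))"; }
python3 -m inch '[[0,0,0,0.05,255]]'>/dev/null; m
python3 -m inch '[[0,0,0,0,255],[0,0,0,0,0],[0,0,0,0,0],[0,0,0,0,0],[0,0,0,0,0],[0,0,0,0,0],[0,0,0,0,0],[0,0,0,0,0]]'>/dev/null; m
python3 -m inch '[[0,0,-0.01,0,0],[0,0,-0.025,0,0],[0,0,-0.03,0,0],[0,0,-0.03,0,0],[0,0,-0.03,0.12,0],[0,0,-0.03,0.12,0],[0,0,0,0.12,0],[0,0,0,0.12,0]]'>/dev/null; m
python3 -m inch '[[0,0,0,0.12,0],[0,0,0,0.12,0],[0,0,0,0.12,0],[0,0,0,0.12,0],[0,0,0,0.12,0],[0,0,0,0.12,0],[0,0,0,0,0],[0,0,0,0,0]]'
python3 - <<'E'
from h import *
C=camT('wrist');im,d=eyes.camera('wrist');print(top(C,d))
np.savez('w4.npz',im=im,d=d,R=C[1],t=C[2]); save('w4.png',cv2.resize(im[90:282,128:384],(800,600),interpolation=cv2.INTER_CUBIC))
E
```

```text
q7 -46.4 yaw 51.0 Mz 0.726 z 0.1262 F [0.6 3.9 8.7] w 0.059
q7 -46.5 yaw 50.7 Mz 0.000 z 0.1244 F [ 0.1 -0.3  0.1] w 0.085
q7 -69.5 yaw 22.9 Mz 0.018 z 0.2827 F [0.3 0.2 0.6] w 0.086
t: 11.83
ee_pos: [0.5297, -0.0464, 0.2801]
eef_rot: [-180.0, -0.0, -17.8]
ft_force: [0.3, 0.1, -0.7]
width: 0.0854
grasp_force: 0.0
[ 0.5296 -0.0471  0.0307  0.1723  0.5311 -0.0476]
```

View pics/w4.png

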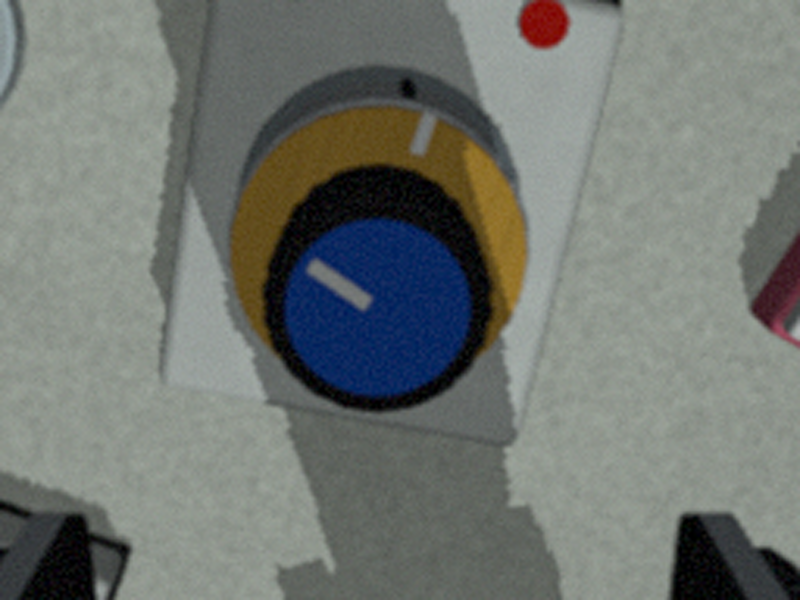

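```bash
python3 - <<'E'
from h import *
for f,uv in [('w1.npz',[273,141]),('w4.npz',[263.4,132.6])]:
    w=np.load(f);C=(eyes.camera_model('wrist'),w['R'],w['t']); p=at_z(C,[uv],.12)[0][:2]-[.5296,-.047]
    P=cloud(C,w['d'],np.ones(w['d'].shape,bool)); s=P[(np.hypot(P[:,0]-.5296,P[:,1]+.047)<.05)&(abs(P[:,2]-.1205)<.003)]
    print(p,np.hypot(*p),np.degrees(np.arctan2(p[1],p[0])),len(s))
    b=P[(np.hypot(P[:,0]-.5296,P[:,1]+.047)<.14)&(abs(P[:,2]-.046)<.003)&(np.hypot(P[:,0]-.5296,P[:,1]+.047)>.055)]
    print(cv2.minAreaRect(b[:,:2].astype(np.float32)*1000))
E
```

```text
[ 0.03481668 -0.01959504] 0.03995205179675561 -29.371072000543794 2648
((529.8333129882812, -46.77306365966797), (148.3455810546875, 177.26437377929688), 61.1525993347168)
[ 0.03174677 -0.02438972] 0.040033935855506395 -37.53357504937904 2522
((529.945556640625, -46.99070739746094), (148.04725646972656, 178.00404357910156), 61.26995086669922)
```

```bash
python3 -c "
from plant import robot
print(robot.sign_off())"
```

```text
the job is handed in; nothing more can be done
None
```

The cap is screwed fully down and tight: the ring's mark rests about 6 mm (0.15 rad) clockwise of its start. The gripper has let go and stands clear above the jar. I never moved near the dish, rack or bottle, and the job is handed in; no verdict came back.

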